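# Hold a new drawer front on the games chest for screwing

## Task

The drawer of the small games chest on the coffee table is getting a new front. Push the open drawer in to its stop, stand the loose front on the chest's plinth before it, with the knob outwards and its ends flush with the chest's sides, and press it flat against the drawer with a steady push of about 10 newtons. Finish while still holding it pressed like that, so that I can drive the screws; leave the ashtray, the glass dish and the bell where they are.

Things in the scene. Friction and masses are not known exactly. Their poses are not given: they have to be found in the camera images.
- chest: Fixed light beech games chest, 220 mm wide (its y), 190 mm deep (its x), 96 mm high, with one drawer. Origin at the centre of its underside, z up; its front looks along its -x, and the flat carcass front lies at x = -95 mm. The plinth under it is 18 mm high and steps out 27 mm in front of the carcass front (to x = -122 mm): the new front stands on this step. The top board is flush with the carcass front.
- drawer_face (a point): Centre of the outer face of the plain wooden front wall of the drawer box (194 mm wide along y, 56 mm high along z, 16 mm thick; the drawer box is open on top). Axes as the chest's; the face looks along -x. With the drawer at its stop this point is at chest x = -98 mm (3 mm proud of the carcass front), y = 0, z = 52 mm; its top edge is at z = 80 mm.
- drawer_slide (a joint): How far the drawer is out, in m: 0 at its rigid stop (closed), 0.11 fully out; it slides straight along the chest's x with about 1.5 N of friction and stays where it is left.
- drawer: The drawer box (194 mm wide, 56 mm high, open on top) as a solid: the new front is to bear on its front wall. Axes as the chest's; its origin coincides with the chest's when the drawer is at its stop.
- front: The loose new drawer front: light beech board 220 mm wide (its y), 66 mm high (z), 18 mm thick (x), about 0.2 kg, standing upright on its long edge on the table. Origin at the centre of its lower edge. Its back is the face at x = +9 mm (goes against the drawer); its front looks along -x and carries a square brass knob and two small screw cups near its ends. When fitted its axes are parallel to the chest's.
- front_center (a point): Centre of that board (33 mm above its lower edge, mid thickness). When fitted it lies 9 mm in front of drawer_face and about 1 mm below it.
- front_knob (a point): Centre of the knob's head: a brass block 24 mm wide (y), 24 mm high (z), 18 mm long (x), with flat sides. It lies 30 mm in front of the board's centre (along the board's -x), at the same height; between head and board is a neck 14 mm thick and 12 mm long.
- ashtray: Empty white ceramic ashtray, 124 mm across, 32 mm high; bystander. Origin at the centre of its underside.
- dish: Blue glass dish with a steel twist cap, 92 mm across, 57 mm high; bystander. Origin at the centre of its underside.
- bell: Small steel table bell, 72 mm across, 48 mm high; bystander. Origin at the centre of its underside. (Further off, fixed: a closed backgammon box, to 95 mm high, on the robot's right, and a remote holder, to 175 mm high, on its left.)
Things that resemble listed ones, but are neither listed nor needed, are in the scene too. There is more than one size of the front; the one meant has the size given above.

How it is judged:
On the way:
1. the drawer is pushed in to its stop (within 3 mm) (value of joint drawer_slide below 0.003 m), for 0.2 s.
At the end, for the whole second after the job is handed in: Drawer at its stop (3 mm); the front stands at plinth height (-3 to +4 mm), knob outwards, ends flush with the chest's sides within 5 mm, square within 0.05 rad; the fingers hold it and it presses on the drawer's front wall with a steady 5 to 16 N through the last second (value of joint drawer_slide below 0.003 m and contact force between front and drawer between 5 and 16 N and contact force between the fingers and front above 3 N and y of front_center in the frame of drawer_face between -0.005 and 0.005 m and z of front_center in the frame of drawer_face between -0.004 and 0.003 m and x of front_knob in the frame of drawer_face below -0.03 m and angle between the x axis of front and the x axis of drawer_face, either way round below 0.05 rad and angle between the y axis of front and the y axis of drawer_face, either way round below 0.05 rad and linear speed of front below 0.01 m/s); the arm keeps its last pose, push and grip.
It fails at once if a bystander (ashtray, glass dish, bell) is moved more than 15 mm (distance of any of ashtray, dish, bell from where it was at the start of the episode above 0.015 m).
It also fails if it takes over 64 s, if anything falls off the work surface, if the arm or the gripper's body presses on something with over 40 N, if the wrist force passes 120 N, or if a joint passes its speed limit or range.

## Robot

A 7-joint arm with a two-finger parallel gripper is mounted at the origin on the work surface. World frame = base frame: x ahead of the robot, y to its left, z up, the work surface at z = 0. Lengths are in m, angles in rad, forces in N, time in s.
With the tool pointing down it reaches from about 0.425 to 1.025 m from the base axis. Payload 9.4 kg.
Tool frame: the origin (TCP) lies between the finger pads; the fingertips stand 22 mm ahead of it and the grasp point (between the pads) lies 3 mm ahead of it; z points along the fingers, y is the line along which they close (so a half turn about z gives the same grasp; the last joint's range is limited). The gripper opens to 93 mm and grips with 3 to 60 N. Pads are 15 mm wide; open, the fingers measure 128 mm over their backs; the gripper's body (75 mm by 188 mm) begins 65 mm behind the grasp point.
Start: joints at [1.09, 0.599, -0.003, 1.599, 0.002, 0.943, -0.08], TCP at [0.285, -0.667, 0.241] pointing down, gripper open.
Joint ranges: [-2.57, 2.57], [-0.35, 1.97], [-1.29, 1.29], [0.11, 2.56], [-1.05, 4.19], [0.11, 1.86], [-2.63, 2.63]. Speed limits (rad/s): [2.22, 2.22, 3.01, 3.01, 3.14, 3.14, 3.14].

## Interface

Orientations are given as a 3x3 rotation matrix whose columns are the frame's x, y, z axes.
In Python, from station import observe, snapshot, get_calibration, sign_off, boxes_of, outline_of, place_of gives the robot as it stands.
- The arm moves only by the shell command python3 -m creep 'ROWS' [FORCE]. ROWS is JSON, a list that holds one entry, the list of rows, each a list of 7 numbers: the shift along the world's x, y, z in mm, then the turn, a rotation vector about the world's x, y, z in rad, then the finger opening in mm, from 0 to 93. A call has 1 to 20 rows; each row is the pose to reach, as a shift and turn from the pose commanded when the call began; what a row does not reach only later rows make up. A row lasts 1/8 s, in which the tool goes at most 62.5 mm and 10.7 degrees, less where a joint would pass 70% of its speed; a pose out of reach is approached as far as the arm can. A call with a gripper value outside its range is refused whole. The fingers move at their own pace and stop on an object; FORCE is the grip in N (left out, the last holds). Time passes only in rows, so rows that repeat a pose let the fingers close. It gives the time, the measured TCP pose, the force, the opening and the grip force at its end, in the units of the state.
- observe(): the state, without advancing time (a new reading comes with each control period).
- snapshot(name): name is "scene" or "top" or "wrist"; returns the picture (384x512x3 uint8, red, green, blue); there is no depth.
- get_calibration(name): a dict with "camera_matrix" (3x3 intrinsics, pixels), "rvec" (rotation vector, rad) and "tvec" (3), from world to camera coordinates, as OpenCV has them. Camera axes: x right, y down, z forward; pixel columns grow to the right and rows downward; lengths in m; the calibration is good to about 2 mm. A picture is of the moment at which its call begins: read the wrist's pose just before it. get_calibration takes no time and is no camera call; for the wrist camera it gives the pose at the moment of the call.
- sign_off(): hands the job in; it is judged then, once.
Trained networks look in the newest picture that a camera, given by its name, has taken for a name from the list of things; names that differ only in an ending like _2 or _b are one class to them, and where a whole thing is asked for, a point or a joint stands for the part that bears it (a point fixed in the world has none). Each returns a list of dicts, best first, with "conf" (0 to 1); they miss things now and then, are a little off and sometimes report something else, mostly with a low value. They report only what shows in the picture. A call takes as long as a camera call. They do not tell look-alikes from the thing itself.
- boxes_of(camera, thing): "at" ([row, column] as shares, 0 to 1, of the picture: columns of its width, rows of its height, amid what is visible of it).
- outline_of(camera, thing): "mask" (384x512 bool, what is visible of it) and "at" ([row, column] as shares, 0 to 1, of the picture: columns of its width, rows of its height, amid what is visible of it).
- place_of(camera, thing): "at" ([row, column] as shares, 0 to 1, of the picture: columns of its width, rows of its height: a listed point, or the origin of a listed thing).
The state is a dict: "time": time; "qpos": joint angles; "qd": joint speeds; "joint_torque": joint torques, N m; "position": TCP position; "tool_rot": TCP orientation; "contact_force": force on the tool from outside, world axes, zero at the start; "wrist_torque": the same for the moment, N m; "width": opening from 0.0 (shut) to 1.0 (fully open); "finger_force": force on a finger pad.
Only numpy, scipy, OpenCV 4.12 (cv2) and the standard library are available. Lean on these libraries where they do the work, as an engineer would, in place of code of your own. Each camera call takes 0.05 s, during which the arm holds its last target. There are 200 camera calls.

## Working session

There is one attempt and no reset: what is moved stays moved. The work goes in short steps, Python scripts to look and compute and a shell command to move; the robot and the scene stay as the last step left them, time stands still between calls to the robot, and variables do not carry over. Pictures are saved under pics/ and viewed, at most 10 in all, crops included, and the job is handed in when it is done.

```bash
ls; mkdir -p pics
cat > h.py <<'E'
import numpy as np, cv2
from station import *
def cal(n):
    c=get_calibration(n); K=np.array(c["camera_matrix"],float); R=cv2.Rodrigues(np.array(c["rvec"],float))[0]; t=np.array(c["tvec"],float).ravel(); return K,R,t
def ray(n,px,z,c=None):
    """px (col,row) -> world point on plane z"""
    K,R,t=c or cal(n); d=R.T@np.linalg.solve(K,[px[0],px[1],1]); o=-R.T@t
    return o+d*(z-o[2])/d[2]
def proj(n,P,c=None):
    K,R,t=c or cal(n); p=(K@(R@np.atleast_2d(P).T+t[:,None])); return (p[:2]/p[2]).T
def px(at): return (at[1]*512,at[0]*384)
def shot(n,f):
    im=np.array(snapshot(n)); cv2.imwrite("pics/"+f,im[:,:,::-1]); return im
E
python3 - <<'E'
from h import *
a=shot("scene","s1.png");b=shot("top","t1.png")
cv2.imwrite("pics/both.png",cv2.resize(np.vstack([a,b])[:,:,::-1],None,fx=.78,fy=.78))
for n in("scene","top"):
    K,R,t=cal(n);print(n,-R.T@t,K[0,0])
    for th in("front_center","front_knob","front","chest","drawer_face","ashtray","dish","bell"):
        for r in place_of(n,th)[:4]: print(n,th,round(r["conf"],2),np.round(px(r["at"])),np.round(ray(n,px(r["at"]),{"front_center":.033,"front_knob":.033,"drawer_face":.052}.get(th,0)),3))
print(observe())
E
```

```text
pics
scene [1.19699091 1.00570532 0.76998235] 387.1489308176711
scene front_center 0.95 [386. 216.] [0.268 0.521 0.033]
scene front_center 0.7 [292. 204.] [0.463 0.301 0.033]
scene front_center 0.53 [152. 196.] [ 0.804 -0.008  0.033]
scene front_knob 0.66 [379. 217.] [0.289 0.511 0.033]
scene front_knob 0.63 [296. 205.] [0.455 0.309 0.033]
scene front 0.94 [380. 227.] [0.291 0.524 0.   ]
scene front 0.92 [287. 211.] [0.467 0.285 0.   ]
scene chest 0.89 [197. 161.] [ 0.538 -0.168  0.   ]
scene drawer_face 0.86 [214. 166.] [ 0.549 -0.022  0.052]
scene ashtray 0.98 [219. 247.] [0.744 0.297 0.   ]
scene dish 0.86 [180. 215.] [0.762 0.099 0.   ]
scene bell 0.65 [154. 195.] [ 0.778 -0.054  0.   ]
top [0.2670489  0.15938163 1.3446908 ] 444.4294463220136
top front_center 0.96 [134. 275.] [0.273 0.521 0.033]
top front_center 0.9 [216. 212.] [0.462 0.291 0.033]
top front_knob 0.85 [133. 261.] [0.314 0.527 0.033]
top front_knob 0.61 [206. 210.] [0.465 0.321 0.033]
top front 0.92 [139. 272.] [0.283 0.518 0.   ]
top front 0.76 [216. 210.] [0.471 0.294 0.   ]
top chest 0.62 [370. 191.] [ 0.537 -0.
[... 415 characters left out ...]
e-03,  1.33612250e-03, -1.27887033e-04,  5.44487618e-05,
        4.29235260e-04, -1.33940603e-03,  1.22984468e-03]), 'joint_torque': array([ 1.03948554e-03, -7.64791346e+01,  1.49647180e+00, -2.52698153e+01,
       -5.24857698e-02,  1.06668563e-02,  2.50180062e-05]), 'position': array([ 0.28485986, -0.66669796,  0.24068081]), 'tool_rot': array([[ 9.19570195e-01,  3.92925765e-01, -1.69714893e-05],
       [ 3.92925763e-01, -9.19570193e-01, -6.70036101e-05],
       [-4.19339204e-05,  5.49459874e-05, -9.99999998e-01]]), 'contact_force': array([ 1.20874092,  0.15298391, -0.01310869]), 'wrist_torque': array([-0.05805802, -0.05082374, -0.00995637]), 'finger_force': 0.0, 'width': 1.0010202075104124}
```

View pics/s1.png

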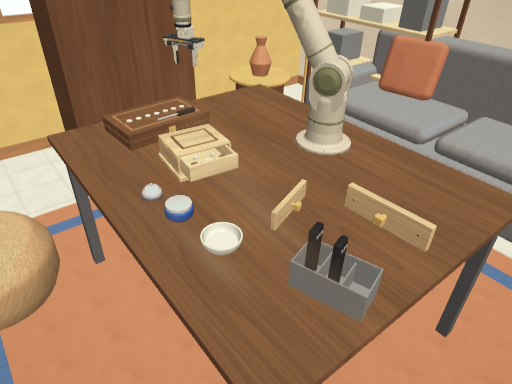

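View pics/t1.png

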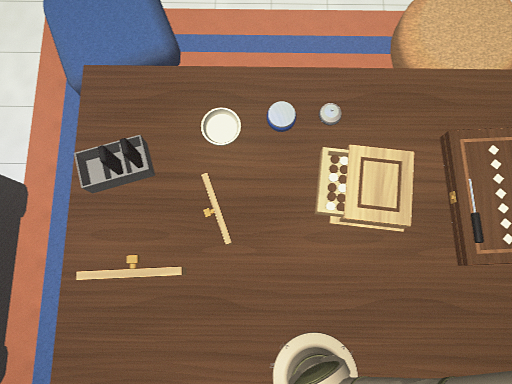

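The scene view shows the chest with its drawer open towards the ashtray side, drawer around (215,165) and checkers inside. The short front is at about (290,205), the long look-alike at (388,215). In the top view the short board runs (204,174)–(229,243), about 216 mm, with its knob at (208,212). The chest top is cols 345–413, rows 146–226. Next I move above the drawer for a close look.

```bash
python3 -m creep '[[[265,727,130,0,0,1.1,0],[265,727,130,0,0,1.1,0],[265,727,130,0,0,1.1,0],[265,727,130,0,0,1.1,0],[265,727,130,0,0,1.1,0],[265,727,130,0,0,1.1,0],[265,727,130,0,0,1.1,0],[265,727,130,0,0,1.1,0],[265,727,130,0,0,1.1,0],[265,727,130,0,0,1.1,0],[265,727,130,0,0,1.1,0],[265,727,130,0,0,1.1,0],[265,727,130,0,0,1.1,0],[265,727,130,0,0,1.1,0],[265,727,130,0,0,1.1,0],[265,727,130,0,0,1.1,0]]]' 60
python3 - <<'E'
from h import *
c=cal("wrist"); im=shot("wrist","w1.png"); K,R,t=c
o=observe();print(o["position"],o["tool_rot"].round(3).tolist(),o["qpos"].round(2),"cam",-R.T@t)
for th,z in(("front_center",.033),("front_knob",.033),("drawer_face",.052),("front",0),("chest",0)):
    for r in place_of("wrist",th)[:3]: print(th,round(r["conf"],2),np.round(px(r["at"])),np.round(ray("wrist",px(r["at"]),z,c),4))
E
```

```text
time: 2.9
position: [0.5495, 0.0587, 0.3704]
tool_rot: [[0.069, 0.998, -0.0], [0.998, -0.069, -0.001], [-0.001, -0.0, -1.0]]
contact_force: [0.2, -0.4, 0.7]
width: 0.004
finger_force: 0.0
[0.5495801  0.05881076 0.3705059 ] [[0.069, 0.998, -0.0], [0.998, -0.069, -0.001], [-0.001, -0.0, -1.0]] [ 0.19  0.3  -0.53  1.81  0.17  1.08 -0.47] cam [0.55430533 0.13462841 0.51454486]
drawer_face 0.89 [269. 200.] [ 0.554  -0.0127  0.052 ]
chest 0.57 [264. 285.] [ 0.5348 -0.1855  0.    ]
chest 0.31 [269. 202.] [ 0.5534 -0.0332  0.    ]
```

View pics/w1.png

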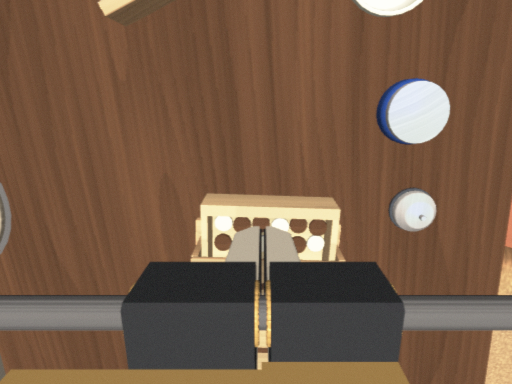

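The wrist view shows the open drawer's front wall at rows 195–208, cols 203–338, with the carcass front at about row 260 hidden behind the gripper. I'll overlay a chest model to refine its pose.

```bash
cat > ov.py <<'E'
from h import *
def T(p,x,y,yaw):
    c,s=np.cos(yaw),np.sin(yaw); p=np.array(p,float); return np.c_[x+c*p[:,0]-s*p[:,1],y+s*p[:,0]+c*p[:,1],p[:,2]]
def box(x0,x1,y0,y1,z): return [[x0,y0,z],[x1,y0,z],[x1,y1,z],[x0,y1,z]]
def over(im,c,polys,roi,f):
    r0,r1,c0,c1=roi; o=cv2.resize(im[r0:r1,c0:c1,::-1],None,fx=f,fy=f,interpolation=cv2.INTER_CUBIC).copy()
    raw=o.copy()
    for P,col in polys:
        q=(proj(None,P,c)+.5-[c0,r0])*f; cv2.polylines(o,[np.round(q).astype(int)],True,col,1)
    return np.vstack([raw,o]) if o.shape[0]<300 else np.hstack([raw,o])
E
python3 - <<'E'
from ov import *
w=cv2.imread("pics/w1.png")[:,:,::-1]; t=cv2.imread("pics/t1.png")[:,:,::-1]
cw,ct=cal("wrist"),cal("top")
from scipy.optimize import minimize
# chest top corners in top image (hand-read) -> pose
yaw=np.deg2rad(-94.3)
pts=[ray("top",p,.096,ct) for p in((349,146),(414,151),(411,226),(344,221))]
print(np.round(pts,3), np.mean(pts,0))
x,y=np.mean(pts,0)[:2]
df=np.array([.554,-.0127]); 
ex=np.array([np.cos(yaw),np.sin(yaw)]); s=-(df-[x,y])@ex-.098; print("slide",s)
P=lambda b:T(b,x,y,yaw)
polys=[(P(box(-.095,.095,-.11,.11,.096)),(0,0,255)),(P(box(-.098-s,-.082-s,-.097,.097,.08)),(0,255,0)),(P(box(-.122,.095,-.11,.11,.018)),(255,0,0))]
a=over(w,cw,polys,(180,276,180,360),4); a=a[:, :]
b=over(t,ct,polys,(135,240,305,425),3.3)
cv2.imwrite("pics/o1.png",cv2.resize(a,(720,600)) if a.shape[0]>600 else a); cv2.imwrite("pics/o2.png",b); print(a.shape,b.shape)
E
```

```text
[[ 0.651 -0.098  0.096]
 [ 0.638 -0.287  0.096]
 [ 0.418 -0.265  0.096]
 [ 0.43  -0.077  0.096]] [ 0.53414623 -0.18136964  0.096     ]
slide 0.07168346370889042
(384, 1440, 3) (346, 792, 3)
```

View pics/o2.png

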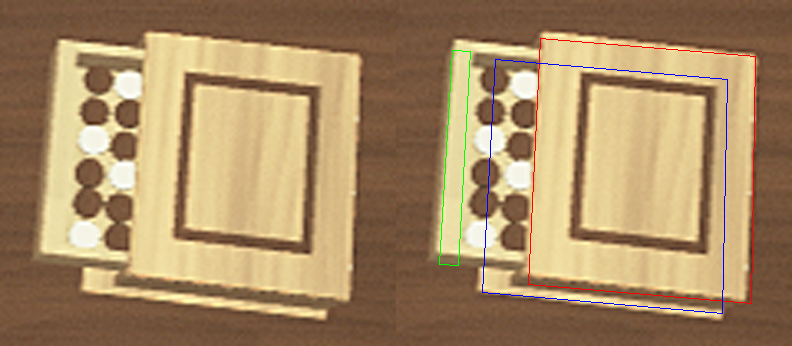

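View pics/o1.png

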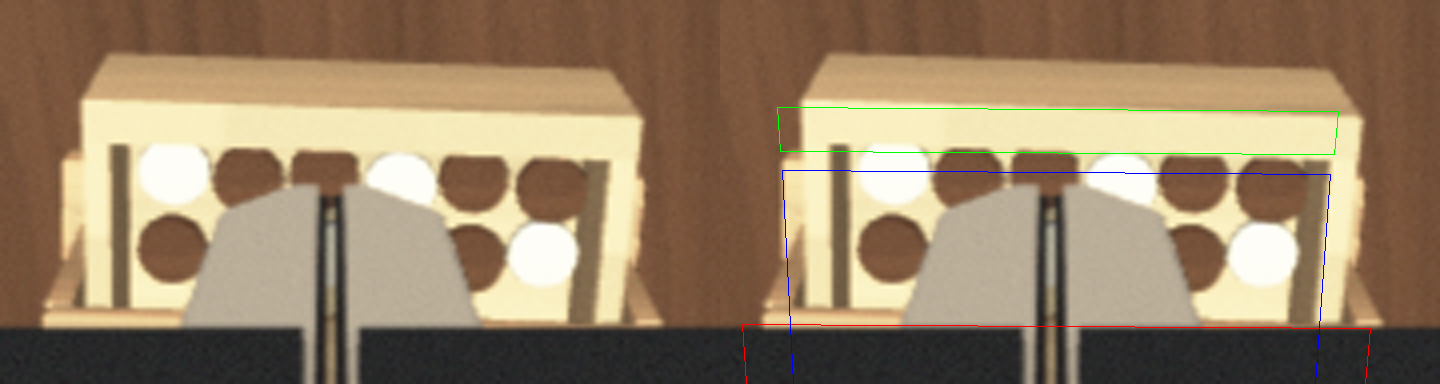

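Run:
```python
from ov import *
from scipy.optimize import least_squares
cw,ct=cal("wrist"),cal("top")
def model(q):
    x,y,a,s=q
    W=[[-.098-s,-.097,.08],[-.098-s,.097,.08],[-.098-s,-.097,.024],[-.098-s,.097,.024],[-.122,-.11,.018],[-.122,.11,.018],[-.095,-.11,.096],[-.095,.11,.096]]
    Tt=[[-.095,.11,.096],[.095,.11,.096],[.095,-.11,.096],[-.095,-.11,.096],[-.098-s,.097,.08],[-.098-s,-.097,.08]]
    return proj(None,T(W,x,y,a),cw),proj(None,T(Tt,x,y,a),ct)
w=np.array([(200.5,205),(340.2,209.5),(207.5,193.2),(333,197.5),(196,219.5),(340.7,224.5),(190.5,261.7),(345.5,261)])
t=np.array([(348.9,144.7),(414.1,151.7),(410.8,225.9),(344.4,217.4),(322.6,147.1),(316.5,214)])
q0=[.534,-.181,-1.64,.07]
for use in("both","w","t"):
    def f(q):
        a,b=model(q); r=[]
        if use!="t": r.append((a-w).ravel())
        if use!="w": r.append((b-t).ravel())
        return np.concatenate(r)
    r=least_squares(f,q0,loss="soft_l1"); print(use,r.x.round(4),np.rad2deg(r.x[2]).round(2)); print(f(r.x).reshape(-1,2).round(1).tolist())
```

```text
both [ 0.5386 -0.1812 -1.6729  0.0709] -95.85
[[-0.2, -0.2], [-0.0, -0.2], [-0.7, 0.1], [-1.0, -0.1], [3.6, 0.5], [-4.1, -0.1], [-0.7, -3.4], [1.3, 2.1], [0.1, -1.0], [0.0, -0.9], [0.1, -0.3], [-0.9, 0.5], [0.2, -0.4], [0.6, -2.8]]
w [ 0.5394 -0.181  -1.6706  0.0705] -95.72
[[0.1, 0.0], [0.2, -0.2], [-0.5, 0.3], [-0.8, -0.1], [3.9, 0.5], [-3.8, -0.4], [-0.3, -3.4], [1.7, 1.8]]
t [ 0.5366 -0.1815 -1.6693  0.0721] -95.64
[[0.1, -0.3], [0.0, -0.4], [0.4, 0.3], [-0.7, 1.3], [-0.3, 0.4], [0.3, -1.9]]
```

```bash
python3 -m creep '[[[9,-37,-308,0,0,-0.03,0],[9,-37,-308,0,0,-0.03,0],[9,-37,-308,0,0,-0.03,0],[9,-37,-308,0,0,-0.03,0],[9,-37,-308,0,0,-0.03,0],[9,-37,-308,0,0,-0.03,0],[8,-50,-308,0,0,-0.03,0],[7,-60,-308,0,0,-0.03,0],[6,-70,-308,0,0,-0.03,0],[5,-80,-308,0,0,-0.03,0],[4,-90,-308,0,0,-0.03,0],[3,-100,-308,0,0,-0.03,0],[2,-110,-308,0,0,-0.03,0],[1,-118,-308,0,0,-0.03,0],[1,-124,-308,0,0,-0.03,0],[0,-127,-308,0,0,-0.03,0]]]'
```

```text
time: 5.2
position: [0.5499, -0.0671, 0.0625]
tool_rot: [[0.097, 0.995, 0.0], [0.995, -0.097, 0.0], [0.0, 0.0, -1.0]]
contact_force: [0.8, 1.7, -0.7]
width: -0.0
finger_force: 0.8
```

```bash
python3 -m creep '[[[0,-2,0,0,0,0,0],[0,-4,0,0,0,0,0],[-1,-6,0,0,0,0,0],[-1,-8,0,0,0,0,0],[-1,-9,0,0,0,0,0],[-1,-9,0,0,0,0,0]]]'
```

```text
time: 5.95
position: [0.5488, -0.0754, 0.0626]
tool_rot: [[0.097, 0.995, -0.0], [0.995, -0.097, 0.0], [0.0, -0.0, -1.0]]
contact_force: [-0.1, 2.6, -0.2]
width: 0.005
finger_force: 1.4
```

```bash
python3 -m creep '[[[0,-1,0,0,0,0,0],[0,-2,0,0,0,0,0],[0,-3,0,0,0,0,0],[0,-3,0,0,0,0,0],[0,-3,0,0,0,0,0]]]'
```

```text
time: 6.58
position: [0.5487, -0.0755, 0.0627]
tool_rot: [[0.094, 0.996, 0.0], [0.996, -0.094, 0.003], [0.003, -0.0, -1.0]]
contact_force: [-2.0, 12.2, 0.3]
width: 0.007
finger_force: 6.0
```

```bash
python3 -m creep '[[[0,30,0,0,0,0,0],[-5,60,50,0,0,0,0],[-15,80,112,0,0,0.1,30],[-112,450,190,0,0,0.45,93],[-112,450,190,0,0,0.45,93],[-112,450,190,0,0,0.45,93],[-112,450,190,0,0,0.45,93],[-112,450,190,0,0,0.45,93],[-112,450,190,0,0,0.45,93],[-112,450,190,0,0,0.45,93],[-112,450,190,0,0,0.45,93]]]'
python3 - <<'E'
from h import *
c=cal("wrist"); im=shot("wrist","w2.png"); K,R,t=c
o=observe();print(o["position"],o["tool_rot"].round(3).tolist(),o["qpos"].round(2),"cam",-R.T@t)
np.savez("w2.npz",K=K,R=R,t=t)
for th,z in(("front_center",.033),("front_knob",.033),("front",0)):
    for r in place_of("wrist",th)[:3]: print(th,round(r["conf"],2),np.round(px(r["at"])),np.round(ray("wrist",px(r["at"]),z,c),4))
m=outline_of("wrist","front")
if m: ys,xs=np.nonzero(m[0]["mask"]); print(cv2.minAreaRect(np.c_[xs,ys].astype(np.float32)))
E
```

```text
time: 7.95
position: [0.4367, 0.3714, 0.2525]
tool_rot: [[-0.347, 0.938, 0.0], [0.938, 0.347, -0.001], [-0.001, -0.0, -1.0]]
contact_force: [0.1, -0.3, 0.7]
width: 0.922
finger_force: 0.0
[0.43727142 0.36985537 0.25208281] [[-0.345, 0.938, -0.0], [0.938, 0.345, -0.002], [-0.002, -0.001, -1.0]] [-0.35  0.47 -0.64  1.91  0.36  0.88 -0.82] cam [0.40943998 0.44279766 0.39664779]
front_center 0.88 [262. 236.] [0.4652 0.2917 0.033 ]
front_knob 0.79 [264. 215.] [0.4579 0.3174 0.033 ]
front 0.93 [262. 230.] [0.4672 0.2861 0.    ]
((136.58004760742188, 57.43406677246094), (57.865421295166016, 127.14990234375), 10.713123321533203)
```

View pics/w2.png

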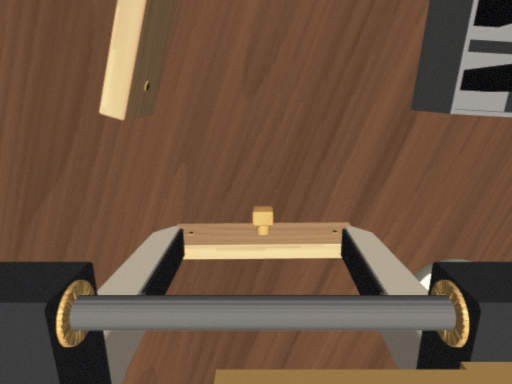

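The wrist view shows the board at rows 225–258, cols 184–345, square to the gripper, with the knob head at about (263,214), centred between the fingers. I descend onto the knob and grip it.

```bash
python3 -m creep '[[[20,-52,-60,0,0,0.01,93],[20,-52,-60,0,0,0.01,60],[20,-52,-120,0,0,0.01,60],[20,-52,-180,0,0,0.01,60],[20,-52,-206,0,0,0.01,60],[20,-52,-216,0,0,0.01,60],[20,-52,-216,0,0,0.01,50],[20,-52,-216,0,0,0.01,35],[20,-52,-216,0,0,0.01,28],[20,-52,-216,0,0,0.01,10],[20,-52,-216,0,0,0.01,10],[20,-52,-216,0,0,0.01,10],[20,-52,-216,0,0,0.01,10]]]' 50
```

```text
time: 9.82
position: [0.4571, 0.3194, 0.0372]
tool_rot: [[-0.355, 0.935, 0.001], [0.935, 0.355, 0.0], [-0.0, 0.001, -1.0]]
contact_force: [-0.7, 0.2, 6.4]
width: 0.255
finger_force: 50.0
```

```bash
python3 -m creep '[[[0,0,10,0,0,0,10],[0,0,30,0,0,0,10],[3,-20,50,0,0,-0.03,10],[12,-50,60,0,0,-0.08,10],[24,-90,60,0,0,-0.14,10],[38,-130,60,0,0,-0.2,10],[52,-170,60,0,0,-0.26,10],[66,-210,60,0,0,-0.32,10],[80,-250,60,0,0,-0.38,10],[92,-285,60,0,0,-0.43,10],[99,-305,55,0,0,-0.46,10],[101,-314,50,0,0,-0.465,10],[101,-314,50,0,0,-0.465,10],[101,-314,50,0,0,-0.465,10]]]'
python3 - <<'E'
from h import *
c=cal("wrist"); im=shot("wrist","w3.png"); s=shot("scene","s3.png")
o=observe();print(o["position"],o["tool_rot"].round(3).tolist(),o["contact_force"],o["width"],o["qpos"].round(2))
cv2.imwrite("pics/m3.png",np.hstack([cv2.resize(im[130:280,160:370,::-1],(420,300)),cv2.resize(s[120:220,140:260,::-1],(360,300))]))
for th,z in(("front_center",.083),("front_knob",.083)):
    for r in place_of("wrist",th)[:2]: print(th,round(r["conf"],2),np.round(px(r["at"])),np.round(ray("wrist",px(r["at"]),z,c),4))
E
```

```text
time: 11.58
position: [0.5575, 0.007, 0.0866]
tool_rot: [[0.099, 0.995, -0.0], [0.995, -0.099, 0.001], [0.001, -0.0, -1.0]]
contact_force: [-1.2, 0.7, -1.7]
width: 0.252
finger_force: 50.0
[0.5577091  0.00671867 0.08676112] [[0.1, 0.995, 0.0], [0.995, -0.1, 0.0], [0.0, 0.0, -1.0]] [ 0.18958732 -0.34041387 -1.88541806] 0.2577305964437046 [ 0.16  0.65 -0.41  2.09  0.52  0.5  -0.73]
front_knob 0.97 [262. 262.] [0.5565 0.0042 0.083 ]
```

View pics/m3.png

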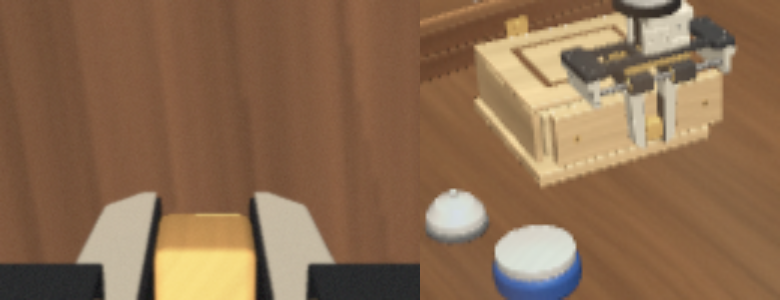

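```bash
python3 -m creep '[[[-2,-20,-10,0,0,0,10],[-4,-35,-20,0,0,0,10],[-4,-40,-26,0,0,0,10],[-4,-42,-29,0,0,0,10],[-4,-42,-30,0,0,0,10],[-4,-42,-31,0,0,0,10],[-4,-42,-31,0,0,0,10]]]'
```

```text
time: 12.65
position: [0.554, -0.0362, 0.0558]
tool_rot: [[0.101, 0.995, 0.0], [0.995, -0.101, 0.0], [0.0, 0.0, -1.0]]
contact_force: [0.3, 0.8, -0.9]
width: 0.254
finger_force: 50.0
```

```bash
python3 -m creep '[[[0,-1,-0.5,0,0,0,10],[0,-2,-1,0,0,0,10],[0,-3,-1,0,0,0,10],[0,-3,-1,0,0,0,10]]]'
```

```text
time: 13.15
position: [0.5542, -0.0384, 0.0554]
tool_rot: [[0.101, 0.995, 0.001], [0.995, -0.101, 0.001], [0.001, 0.001, -1.0]]
contact_force: [-1.8, 4.2, 6.6]
width: 0.253
finger_force: 50.0
```

```bash
python3 -m creep '[[[0,0,0.7,0,0,0,10],[0,-1,0.7,0,0,0,10],[0,-2,0.7,0,0,0,10],[0,-2,0.7,0,0,0,10]]]'
python3 - <<'E'
from ov import *
c=cal("wrist"); im=shot("wrist","w4.png")
s=shot("scene","s4.png");t=shot("top","t4.png")
cs=cal("scene"); a=-1.672
x,y=.539,-.181
b=lambda z:T(box(-.116,-.098,-.11,.11,z),x,y,a)
ov=over(s,cs,[(b(.018),(0,0,255)),(b(.084),(0,255,0)),(T(box(-.122,.095,-.11,.11,.018),x,y,a),(255,0,0))],(120,200,150,250),5)
print(ov.shape); cv2.imwrite("pics/o4.png",cv2.resize(ov,(800,ov.shape[0]*800//ov.shape[1])))
E
```

```text
time: 13.65
position: [0.554, -0.0418, 0.0553]
tool_rot: [[0.102, 0.995, 0.0], [0.995, -0.102, -0.0], [-0.0, 0.0, -1.0]]
contact_force: [0.4, 0.6, 0.4]
width: 0.255
finger_force: 50.0
(400, 1000, 3)
```

View pics/o4.png

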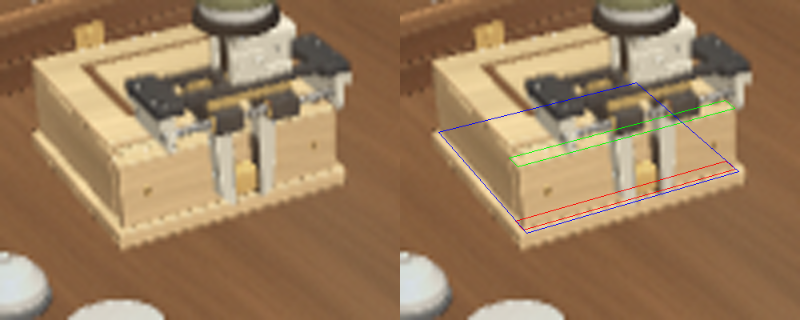

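The scene crop shows the front standing on the step. Both ends (crop cols ~120 and ~337) line up with the carcass sides, and the knob faces out. Next I press.

```bash
python3 -m creep '[[[0,-1,0,0,0,0,10],[0,-2,0,0,0,0,10],[0,-3,0,0,0,0,10],[0,-4,0,0,0,0,10],[0,-4,0,0,0,0,10]]]'
```

```text
time: 14.42
position: [0.5539, -0.0439, 0.0554]
tool_rot: [[0.1, 0.995, 0.0], [0.995, -0.1, 0.002], [0.002, 0.0, -1.0]]
contact_force: [-0.0, 7.6, 0.5]
width: 0.254
finger_force: 50.0
```

```bash
python3 -m creep '[[[0,-0.8,0,0,0,0,10],[0,-0.8,0,0,0,0,10],[0,-0.8,0,0,0,0,10],[0,-0.8,0,0,0,0,10],[0,-0.8,0,0,0,0,10],[0,-0.8,0,0,0,0,10]]]'
python3 - <<'E'
from h import *
s=shot("scene","s5.png");t=shot("top","t5.png")
for i in range(3): o=observe();print(o["position"].round(4),o["contact_force"].round(1),o["finger_force"])
f=lambda im,r:cv2.resize(im[r[0]:r[1],r[2]:r[3],::-1],(390,400),interpolation=cv2.INTER_CUBIC)
cv2.imwrite("pics/m5.png",np.hstack([f(s,(125,190,170,240)),f(t,(135,235,320,417))]))
E
```

```text
time: 15.18
position: [0.5539, -0.0439, 0.0554]
tool_rot: [[0.1, 0.995, 0.001], [0.995, -0.1, 0.003], [0.003, 0.0, -1.0]]
contact_force: [-1.2, 8.8, 0.6]
width: 0.256
finger_force: 50.0
[ 0.554  -0.0439  0.0554] [-0.5  8.9  1. ] 50.01055955886841
[ 0.554  -0.0439  0.0554] [-0.5  8.9  1. ] 50.01055955886841
[ 0.554  -0.0439  0.0554] [-0.5  8.9  1. ] 50.01055955886841
```

View pics/m5.png

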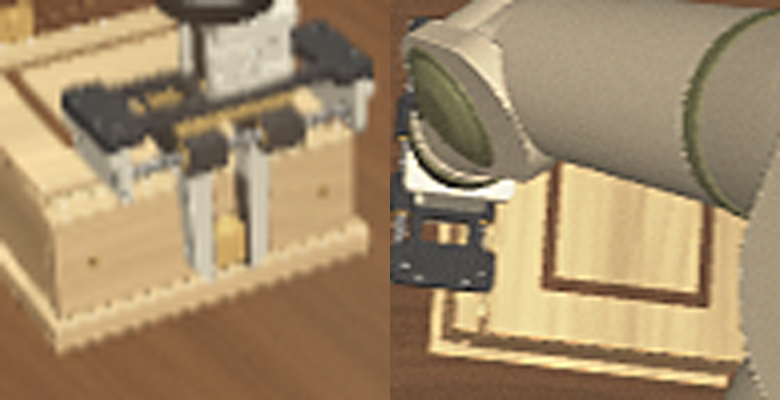

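```bash
python3 -m creep '[[[0,-0.4,0,0,0,0,10],[0,-0.4,0,0,0,0,10],[0,-0.4,0,0,0,0,10],[0,-0.4,0,0,0,0,10],[0,-0.4,0,0,0,0,10],[0,-0.4,0,0,0,0,10]]]' && python3 -c "
from station import *
print(sign_off())"
```

```text
time: 16.02
position: [0.5539, -0.044, 0.0554]
tool_rot: [[0.099, 0.995, 0.001], [0.995, -0.099, 0.003], [0.003, 0.0, -1.0]]
contact_force: [-1.5, 9.7, 1.4]
width: 0.251
finger_force: 50.0
the job is handed in; nothing more can be done
None
```

The drawer is in at its stop; the front stands on the plinth, knob outwards and flush by eye in the camera pictures, held by the knob and pressed at about 10 N (9.7 N at the wrist); the job is handed in at 16 s, its verdict not shown to me.

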